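# Seat a gear in a lipped build-stand plate by feel and lock the stand

### The job

Take the toothed gear from the bench by its hub and set it on the small round plate of the blue build stand, sliding it about lightly until it drops inside the raised lip and sits flat and centred with no edge up on the lip; never bear on the stand through the gear with more than about 30 N (3 kg). Only then throw the stand's lock lever fully over to its other side. Keep the gear upright and leave the other parts on the bench where they lie.

Things in the scene. Friction and masses are not known exactly. Their poses are not given: they have to be found in the camera images.
- gear_mid (a point): Loose steel spur gear, hub up: toothed disc 80 mm diameter and 16 mm thick (1.2 mm chamfer round its lower edge), on it a plain round hub 32 mm diameter and 40 mm tall; 56 mm tall, 0.45 to 0.75 kg. The point is on its axis half-way up, 28 mm above the underside; z is the axis, up. Grip the hub 10 to 14 mm above this point, clear of the disc.
- stand: Blue build stand, fixed. Base 150 (x) by 300 (y) by 12 mm, from y = -80 to y = 220 mm in its own frame; the origin is on the bench under the axis of a short round column, z up. On the column, on a brass eccentric, sits a round lipped aluminium plate with a dark recess floor (see plate_axis). The gear is home when its mid point is 78 mm above this origin; up on the lip it is at 84 mm.
- plate_axis (a point): Point on the stand's column axis, 56 mm above the bench, at the height of the plate's lip top. Plate 106 mm diameter; inside its lip a recess at least 84 mm wide and 6 mm deep (2 mm of play round the gear). The plate's own centre is NOT measured: it is 4 to 8 mm from this axis in any direction, firmly held; find it by feel or by eye.
- lock_tip (a point): Tip of the lock lever of the stand; the lever stands on a block on the base, 170 mm from the column along the stand's +y. The point is the centre of its red ball (26 mm diameter), 80 mm from the pivot, which is 34 mm above the bench; ball about 104 mm above the bench at the start and at the end, 114 mm half-way.
- lock (a joint): Angle of the lock lever, rad: near 0 (up to 0.15) at the start, leaning to the stand's -x (the robot's side); 1.0 fully over, leaning to the stand's +x. Push it at the tip towards the stand's +x; it moves stiffly and stays where it is left.
- clutch_ring: Bystander: flat steel ring, 110 mm outer and 88 mm inner diameter, 12 mm tall; origin at the centre of its underside.
- sprocket: Bystander: small dark sprocket, 61 mm diameter, 22 mm tall; origin at the centre of its underside.
- carton_a: Bystander: white carton 45 x 60 x 45 mm; origin at the centre of its underside.
- carton_b: Bystander: white carton 45 x 60 x 45 mm; origin at the centre of its underside.
- tub: Bystander: white tub with green lid, 96 mm diameter, 87 mm tall; origin at the centre of its underside.
- driver: Bystander: screwdriver lying flat along its x; origin under its middle.
- bolt: Bystander: small steel bolt lying down, about 36 mm long; origin under it.

How it is judged:
On the way, in this order (a step that is already met when the one before it is completed fails the run):
1. the gear sits flat inside the plate's lip (z of gear_mid in the frame of stand between 0.0755 and 0.08 m and horizontal distance between gear_mid and stand below 0.014 m and angle between gear_mid's own z axis and vertical below 0.03 rad), for 0.2 s.
2. the lock lever is thrown over (value of joint lock above 0.85 rad), for 0.1 s.
At the end, for the whole second after the job is handed in: The gear is released and at rest, down inside the lip (mid point 75.5 to 80 mm above the stand's origin, within 14 mm of its column axis, tilted under 0.03 rad), and the lock lever is beyond 0.85 rad (all of step 1 and value of joint lock above 0.85 rad and linear speed of gear below 0.02 m/s); the robot touches nothing.
It fails at once if the gear is pressed or dropped on the stand with more than 30 N (contact force between gear and stand above 30 N).
It fails at once if the gear is tipped by more than 0.4 rad (angle between gear_mid's own z axis and vertical above 0.4 rad).
It fails at once if a bystander is moved by more than 30 mm (distance of any of clutch_ring, sprocket, carton_a, carton_b, tub, driver, bolt from where it was at the start of the episode above 0.03 m).
It also fails if it takes over 64 s, if anything falls off the work surface, if the arm or the gripper's body presses on something with over 40 N, if the wrist force passes 120 N, or if a joint passes its speed limit or range.

### The arm

A 7-joint arm with a two-finger parallel gripper is mounted at the origin on the work surface. World frame = base frame: x ahead of the robot, y to its left, z up, the work surface at z = 0. Lengths are in m, angles in rad, forces in N, time in s.
With the tool pointing down it reaches from about 0.4 to 0.85 m from the base axis. Payload 10.4 kg.
Tool frame: the origin (TCP) lies at the very end of the fingers, on their centre line; the grasp point (between the pads) lies 19 mm behind it (manip.grip_point_offset is the distance from the TCP to the grasp point, in m); z points along the fingers, y is the line along which they close (so a half turn about z gives the same grasp; the last joint's range is limited). The gripper opens to 85 mm and grips with 20 to 120 N. Pads are 22 mm wide; open, the fingers measure 114 mm over their backs; the gripper's body (76 mm by 85 mm) begins 54 mm behind the grasp point. The pads swing forward as they close: fully open they stand 13 mm farther back than shut.
Start: joints at [-1.179, 0.332, -0.065, 1.46, 0.022, 1.35, -0.088], TCP at [0.252, 0.572, 0.192] pointing down, gripper open.
Joint ranges: [-2.6, 2.6], [-0.5, 2.12], [-1.47, 1.34], [0.16, 2.42], [-1.27, 4.41], [0.06, 2.06], [-2.6, 2.6]. Speed limits (rad/s): [2.22, 2.22, 2.79, 2.79, 3.14, 3.14, 3.14].

### API

Orientations are given as a unit quaternion [x, y, z, w].
In Python, from workcell import manip gives the robot as it stands. The module is installed in compiled form; this text tells all that it offers.
- The arm moves only by the shell command python3 -m inch 'ROWS' [OPENING] [FORCE]. ROWS is JSON, a list of rows, each a list of 2 entries, a list of its own where there are three numbers: the shift along the tool's x, y, z each as a share of 0.08 m, from -1 to 1, then the turn, a rotation vector about the tool's x, y, z each as a share of 45 degrees, from -1 to 1. A call has exactly 10 rows; each row is the pose to reach, as a shift and turn from the pose commanded when the call began, along the tool's axes at that moment; what a row does not reach only later rows make up. A row lasts 1/10 s, in which the tool goes at most 50 mm and 8.59 degrees, less where a joint would pass 70% of its speed; a pose out of reach is approached as far as the arm can. A call with a number of a shift or a turn outside -1 to 1 is refused whole. A call with a gripper value outside its range is refused whole. OPENING is the opening, from 0 (shut) to 1 (fully open), set as the call begins (- or left out, the last holds). The fingers move at their own pace and stop on an object; FORCE is the grip in N (left out, the last holds). Time passes only in rows, so rows that repeat a pose let the fingers close, or fill a call up. It gives the time, the measured TCP pose, the force, the opening and the grip force at its end, in the units of the state.
- manip.get_obs(): the state, without advancing time (a new reading comes with each control period).
- manip.camera(name): name is "scene" or "top" or "wrist"; returns the picture (420x560x3 uint8, red, green, blue); there is no depth.
- manip.camera_params(name): a dict with "fov_y" (degrees; the focal length in pixels is half the picture's height over the tangent of half this angle, whatever the lens; pixels are square), "cx", "cy" (the principal point, pixels), "camera_from_world" (4x4, takes a point from world to camera coordinates); the wrist camera has in their place "T_tool_cam" (4x4, takes a point from camera to tool coordinates, whose origin is the TCP and whose axes are the flange's). Camera axes: x right, y up, looking along -z (the intrinsics and any distortion apply to the point x, -y, -z); pixel columns grow to the right and rows downward; lengths in m; the calibration is good to about 2 mm. A picture is of the moment at which its call begins: read the wrist's pose just before it. camera_params takes no time and is no camera call.
- manip.hand_in(): hands the job in; it is judged then, once.
The state is a dict: "clock": time; "joint_pos": joint angles; "joint_velocities": joint speeds; "tau": joint torques, N m; "position": TCP position; "ee_rot": TCP orientation; "ft_force": force on the tool from outside, world axes, zero at the start; "torque": the same for the moment, N m; "grip_width": opening from 0.0 (shut) to 1.0 (fully open); "grasp_force": force on a finger pad.
Only numpy, scipy, OpenCV 4.12 (cv2) and the standard library are available. Lean on these libraries where they do the work, as an engineer would, in place of code of your own. Each camera call takes 0.05 s, during which the arm holds its last target. There are 200 camera calls.

## Working session

There is one attempt and no reset: what is moved stays moved. The work goes in short steps, Python scripts to look and compute and a shell command to move; the robot and the scene stay as the last step left them, time stands still between calls to the robot, and variables do not carry over. Pictures are saved under pics/ and viewed, at most 12 in all, crops included, and the job is handed in when it is done.

```bash
mkdir -p pics; cat > h.py <<'E'
import numpy as np, cv2, json
from workcell import manip
from scipy.spatial.transform import Rotation as R
def snap(n,f=None):
    o=manip.get_obs(); im=manip.camera(n)
    if f: cv2.imwrite('pics/'+f,cv2.cvtColor(im,cv2.COLOR_RGB2BGR))
    return o,im
def cam(n,o=None):
    p=manip.camera_params(n); f=210/np.tan(np.radians(p['fov_y'])/2)
    if n=='wrist':
        T=np.eye(4);T[:3,:3]=R.from_quat(o['ee_rot']).as_matrix();T[:3,3]=o['position']
        W=T@np.array(p['T_tool_cam'])
    else: W=np.linalg.inv(np.array(p['camera_from_world']))
    return f,p['cx'],p['cy'],W
def ray(c,u,v):
    f,cx,cy,W=c; d=W[:3,:3]@np.array([(u-cx)/f,-(v-cy)/f,-1]); return W[:3,3],d/np.linalg.norm(d)
def plane(c,u,v,z):
    o,d=ray(c,u,v); return o+d*(z-o[2])/d[2]
def proj(c,P):
    f,cx,cy,W=c; q=np.linalg.inv(W)@np.append(P,1); return cx-f*q[0]/q[2], cy+f*q[1]/q[2]
def cross(r1,r2):
    (a,d),(b,e)=r1,r2; s=np.linalg.lstsq(np.c_[d,-e],b-a,rcond=None)[0]
    p,q=a+s[0]*d,b+s[1]*e; return (p+q)/2,np.linalg.norm(p-q)
E
python3 - <<'E'
from h import *
for n in('scene','top','wrist'):
    o,im=snap(n,n+'0.png'); p=manip.camera_params(n); print(n,{k:np.round(v,3).tolist() if not isinstance(v,str) else v for k,v in p.items()})
print(o, manip.grip_point_offset)
E
```

```text
scene {'fov_y': 45.129, 'cx': 277.547, 'cy': 213.431, 'camera_from_world': [[0.506, 0.862, 0.002, -0.298], [-0.741, 0.434, 0.512, 0.407], [0.441, -0.261, 0.859, -1.641], [0.0, 0.0, 0.0, 1.0]]}
top {'fov_y': 46.956, 'cx': 286.194, 'cy': 206.822, 'camera_from_world': [[-0.026, -1.0, 0.012, -0.002], [0.998, -0.025, 0.064, -0.58], [-0.063, 0.014, 0.998, -1.073], [0.0, 0.0, 0.0, 1.0]]}
wrist {'fov_y': 67.655, 'cx': 279.403, 'cy': 207.067, 'T_tool_cam': [[-0.0, 0.95, 0.312, 0.079], [1.0, -0.0, 0.001, -0.001], [0.001, 0.312, -0.95, -0.182], [0.0, 0.0, 0.0, 1.0]]}
{'clock': 0.1, 'joint_pos': array([-1.17859794,  0.33279088, -0.06469447,  1.46087634,  0.02162509,
        1.34990646, -0.08846772]), 'joint_velocities': array([ 0.00040134, -0.00140304,  0.00097647, -0.00103736, -0.00192084,
        0.0019446 ,  0.00033553]), 'tau': array([ 1.63300003e-03, -6.26745915e+01,  4.92935919e-02, -3.92428386e+01,
        1.63017714e-02,  7.08672538e-03,  5.55370150e-08]), 'position': array([0.25173591, 0.57162802, 0.19109756]), 'ee_rot': array([ 2.05889958e-01,  9.78574940e-01, -6.36097990e-04, -9.00298209e-05]), 'ft_force': array([ 0.10325559,  0.02789266, -0.43724604]), 'torque': array([-0.02130841, -0.01033916, -0.01315908]), 'grasp_force': 0.0, 'grip_width': 1.0046845311134565} 0.0187
```

View pics/top0.png

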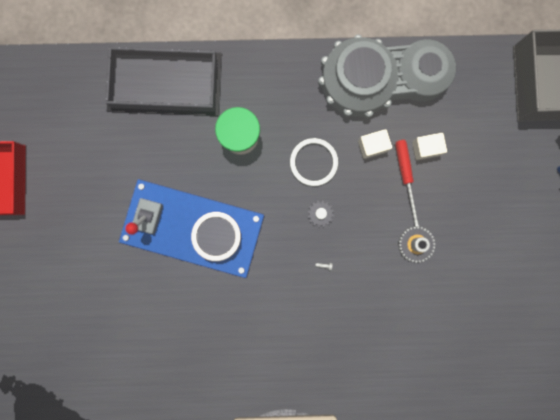

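View pics/scene0.png

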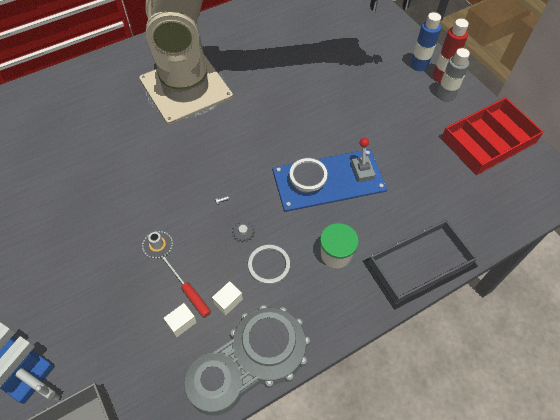

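```bash
cat > m.py <<'E'
from h import *
def blob(m,near=None,amin=20):
    n,l,s,c=cv2.connectedComponentsWithStats(m.astype(np.uint8))
    return [(c[i],s[i,4],l==i) for i in range(1,n) if s[i,4]>=amin]
def stand_rect(c,im,roi):
    a=im.astype(int); m=(a[...,2]>a[...,0]+50)&(a[...,2]>90)
    k=np.zeros(m.shape,bool); x0,y0,x1,y1=roi; k[y0:y1,x0:x1]=1
    b=max(blob(m&k),key=lambda t:t[1])[2]
    v,u=np.nonzero(b); P=np.array([plane(c,x,y,.012)[:2] for x,y in zip(u,v)],np.float32)
    return cv2.minAreaRect(P)
def ball(im,roi):
    x0,y0,x1,y1=roi; a=im.astype(int); m=(a[...,0]>120)&(a[...,1]<70)&(a[...,2]<70); k=np.zeros(m.shape,bool); k[y0:y1,x0:x1]=1
    b=max(blob(m&k,amin=5),key=lambda t:t[1]); return b[0],b[1]
E
python3 - <<'E'
from m import *
T=cv2.imread('pics/top0.png')[...,::-1]; S=cv2.imread('pics/scene0.png')[...,::-1]
ct,cs=cam('top'),cam('scene')
print('rect top',stand_rect(ct,T,(100,160,290,290)),'scene',stand_rect(cs,S,(250,130,410,230)))
bt,bs=ball(T,(110,200,160,250)),ball(S,(340,120,390,170)); print(bt,bs,cross(ray(ct,*bt[0]),ray(cs,*bs[0])))
def crop(im,x,y,w=40): return cv2.resize(im[y-w:y+w,x-w:x+w],(290,290),interpolation=cv2.INTER_CUBIC)
cv2.imwrite('pics/z1.png',np.vstack([np.hstack([crop(T,417,244),crop(S,157,242)]),np.hstack([crop(T,215,237),crop(S,308,176)])])[...,::-1])
E
```

```text
rect top ((0.537782609462738, 0.19877557456493378), (0.29962393641471863, 0.14982575178146362), 72.8001937866211) scene ((0.5400577187538147, 0.19849245250225067), (0.2992228865623474, 0.15272077918052673), 72.85308837890625)
(array([131.64473684, 228.10526316]), np.int32(76)) (array([364.14035088, 141.54385965]), np.int32(57)) (array([0.53838826, 0.30310569, 0.11174864]), np.float64(0.0020736210495939404))
```

View pics/z1.png

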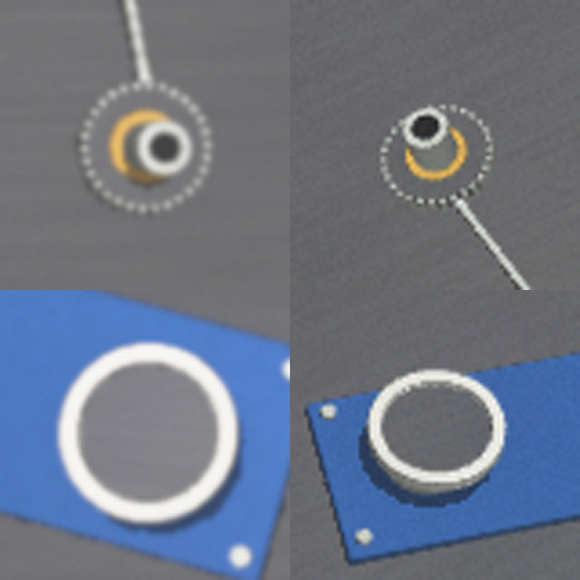

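```bash
python3 - <<'E'
from h import *
ct,cs=cam('top'),cam('scene')
print('hub top',cross(ray(ct,421.6,244.4),ray(cs,154.5,236.7)))
print('lip',cross(ray(ct,215.5,236.1),ray(cs,308.2,173.8)))
E
Z='[0,0,0]'
python3 -m inch '[[[-0.1,-0.1,0],[0,0,0]],[[-0.2,-0.2,0],[0,0,0]],[[-0.3,-0.3,0],[0,0,0]],[[-0.4,-0.4,0],[0,0,0]],[[-0.5,-0.5,0],[0,0,0]],[[-0.6,-0.6,0],[0,0,0]],[[-0.7,-0.7,0],[0,0,0]],[[-0.8,-0.8,0],[0,0,0]],[[-0.9,-0.9,0],[0,0,0]],[[-1,-1,0],[0,0,0]]]'
python3 -m inch '[[[-0.1,-0.1,0],[0,0,0]],[[-0.2,-0.2,0],[0,0,0]],[[-0.3,-0.3,0],[0,0,0]],[[-0.4,-0.4,0],[0,0,0]],[[-0.5,-0.5,0],[0,0,0]],[[-0.6,-0.6,0],[0,0,0]],[[-0.7,-0.7,0],[0,0,0]],[[-0.8,-0.8,0],[0,0,0]],[[-0.9,-0.9,0],[0,0,0]],[[-1,-1,0],[0,0,0]]]'
```

```text
hub top (array([ 0.48823818, -0.30852705,  0.05594375]), np.float64(0.0014069495826990056))
lip (array([0.5177726 , 0.13934199, 0.05097129]), np.float64(0.0010041992363448917))
clock: 1.15
position: [0.2932, 0.4657, 0.1918]
ee_rot: [0.206, 0.979, 0.0, -0.0]
ft_force: [0.1, 0.3, 0.1]
grip_width: 1.002
grasp_force: 0.0
clock: 2.15
position: [0.3342, 0.3602, 0.1918]
ee_rot: [0.206, 0.979, 0.0, -0.0]
ft_force: [0.3, -0.4, -0.3]
grip_width: 1.001
grasp_force: 0.0
```

```bash

python3 -m inch '[[[-0.1,-0.1,0],[0,0,0]],[[-0.2,-0.2,0],[0,0,0]],[[-0.3,-0.3,0],[0,0,0]],[[-0.4,-0.4,0],[0,0,0]],[[-0.5,-0.5,0],[0,0,0]],[[-0.6,-0.6,0],[0,0,0]],[[-0.75,-0.75,0],[0,0,0]],[[-0.9,-0.9,0],[0,0,0]],[[-1,-1,0],[0,0,0]],[[-1,-1,0],[0,0,0]]]'
cat > w.py <<'E'
import sys,pickle
from h import *
o,im=snap('wrist',sys.argv[1]+'.png'); pickle.dump((o,im),open(sys.argv[1]+'.pkl','wb'))
E
python3 w.py wa
python3 -m inch '[[[-0.1,-0.1,0],[0,0,0]],[[-0.2,-0.2,0],[0,0,0]],[[-0.3,-0.3,0],[0,0,0]],[[-0.4,-0.4,0],[0,0,0]],[[-0.5,-0.5,0],[0,0,0]],[[-0.6,-0.6,0],[0,0,0]],[[-0.75,-0.75,0],[0,0,0]],[[-0.9,-0.9,0],[0,0,0]],[[-1,-1,0],[0,0,0]],[[-1,-1,0],[0,0,0]]]'
python3 w.py wb
python3 - <<'E'
import pickle,cv2,numpy as np
a=[cv2.resize(pickle.load(open(n+'.pkl','rb'))[1],(400,300)) for n in('wa','wb')]
cv2.imwrite('pics/wab.png',np.hstack(a)[...,::-1])
E
```

```text
clock: 3.15
position: [0.3755, 0.2542, 0.1919]
ee_rot: [0.207, 0.978, 0.0, 0.0]
ft_force: [-0.6, -0.5, -0.8]
grip_width: 1.0
grasp_force: 0.0
clock: 4.2
position: [0.4163, 0.1487, 0.1919]
ee_rot: [0.207, 0.978, 0.0, 0.0]
ft_force: [0.7, 0.5, 0.2]
grip_width: 0.997
grasp_force: 0.0
```

View pics/wab.png

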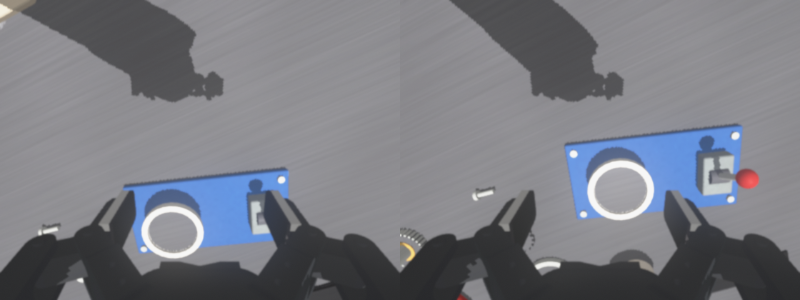

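```bash
python3 -m inch '[[[-0.1,-0.1,0],[0,0,0]],[[-0.2,-0.2,0],[0,0,0]],[[-0.3,-0.3,0],[0,0,0]],[[-0.4,-0.4,0],[0,0,0]],[[-0.5,-0.5,0],[0,0,0]],[[-0.6,-0.6,0],[0,0,0]],[[-0.7,-0.7,0],[0,0,0]],[[-0.8,-0.8,0],[0,0,0]],[[-0.9,-0.9,0],[0,0,0]],[[-1,-1,0],[0,0,0]]]'
python3 - <<'E'
from m import *
import pickle
rays={}
def fit(pts):  # circle least squares in metres
    A=np.c_[2*pts,np.ones(len(pts))]; s=np.linalg.lstsq(A,(pts**2).sum(1),rcond=None)[0]
    r=np.sqrt(s[2]+s[0]**2+s[1]**2); d=np.hypot(*(pts-s[:2]).T)-r; return s[:2],r,d.std()
for n,roi in(('wa',(190,280,300,366)),('wb',(250,215,370,312))):
    o,im=pickle.load(open(n+'.pkl','rb')); c=cam('wrist',o); x0,y0,x1,y1=roi
    g=im[y0:y1,x0:x1].astype(int); m=(g.min(2)>195).astype(np.uint8)
    print(n,im[y0:y1,x0:x1].reshape(-1,3).max(0))
    cs,h=cv2.findContours(m,cv2.RETR_CCOMP,cv2.CHAIN_APPROX_NONE)
    for i,k in enumerate(cs):
        if len(k)>100:
            e=cv2.fitEllipse(k); uv=np.array(e[0])+(x0,y0); print('hole' if h[0][i][3]>=0 else 'outer',np.round(uv,1),np.round(e[1],1))
            P=np.array([plane(c,a+x0,b+y0,.056)[:2] for a,b in k[:,0]]); print('   circle',*[np.round(q,4) for q in fit(P)])
            rays.setdefault(h[0][i][3]>=0,[]).append(ray(c,*uv))
    print(proj(c,[0.518,0.132,.056]))
    if n=='wb': print('rect',stand_rect(c,im,(220,160,530,310)));b=ball(im,(450,200,560,300));print(b)
for k,v in rays.items(): print(k,cross(*v[:2]))
E
```

```text
clock: 5.25
position: [0.4571, 0.0439, 0.1918]
ee_rot: [0.206, 0.979, 0.0, -0.0]
ft_force: [0.2, -0.0, 0.1]
grip_width: 0.997
grasp_force: 0.0
wa [247 247 247]
outer [241.2 324.7] [72.  86.3]
   circle [0.5188 0.1382] 0.0527 0.0004
hole [241.3 325.2] [57.8 69.6]
   circle [0.5188 0.1383] 0.0424 0.0004
(np.float64(236.4586821780544), np.float64(327.459185208234))
wb [247 247 247]
outer [308.6 266. ] [82.3 92.2]
   circle [0.5188 0.1379] 0.0526 0.0004
hole [308.7 266.8] [66.  74.2]
   circle [0.519 0.138] 0.0423 0.0004
(np.float64(303.4931764015987), np.float64(269.2313287485588))
rect ((0.537492036819458, 0.1983514130115509), (0.29803866147994995, 0.15061499178409576), 72.79913330078125)Traceback (most recent call last):
  File "<stdin>", line 18, in <module>
  File "m.py", line 13, in ball
    b=max(blob(m&k,amin=5),key=lambda t:t[1]); return b[0],b[1]
ValueError: max() iterable argument is empty
```

```bash

python3 -m inch '[[[-0.1,-0.1,0],[0,0,0]],[[-0.2,-0.2,0],[0,0,0]],[[-0.3,-0.3,0],[0,0,0]],[[-0.4,-0.4,0],[0,0,0]],[[-0.5,-0.5,0],[0,0,0]],[[-0.6,-0.6,0],[0,0,0]],[[-0.7,-0.7,0],[0,0,0]],[[-0.8,-0.8,0],[0,0,0]],[[-0.9,-0.9,0],[0,0,0]],[[-1,-1,0],[0,0,0]]]'
python3 -m inch '[[[-0.1,-0.1,0],[0,0,0]],[[-0.2,-0.2,0],[0,0,0]],[[-0.3,-0.3,0],[0,0,0]],[[-0.4,-0.4,0],[0,0,0]],[[-0.5,-0.5,0],[0,0,0]],[[-0.6,-0.6,0],[0,0,0]],[[-0.75,-0.75,0],[0,0,0]],[[-0.9,-0.9,0],[0,0,0]],[[-1,-1,0],[0,0,0]],[[-1,-1,0],[0,0,0]]]'
python3 w.py wc
python3 -m inch '[[[0,-0.1,0],[0,0,0]],[[0,-0.2,0],[0,0,0]],[[0,-0.3,0],[0,0,0]],[[0,-0.4,0],[0,0,0]],[[0,-0.5,0],[0,0,0]],[[0,-0.6,0],[0,0,0]],[[0,-0.75,0],[0,0,0]],[[0,-0.9,0],[0,0,0]],[[0,-1,0],[0,0,0]],[[0,-1,0],[0,0,0]]]'
python3 w.py wd
python3 - <<'E'
import pickle,cv2,numpy as np
from h import *
a=[]
for n in('wc','wd'):
    o,im=pickle.load(open(n+'.pkl','rb')); u,v=map(int,proj(cam('wrist',o),[.488,-.3085,.04])); print(u,v); x,y=max(u-70,0),max(v-70,0); print(x,y)
    a.append(cv2.resize(im[y:y+140,x:x+140],(400,400),interpolation=cv2.INTER_CUBIC))
cv2.imwrite('pics/wcd.png',np.hstack(a)[...,::-1])
E
```

```text
clock: 6.25
position: [0.4981, -0.0616, 0.1918]
ee_rot: [0.206, 0.979, 0.0, 0.0]
ft_force: [0.2, 1.1, -0.4]
grip_width: 0.999
grasp_force: 0.0
clock: 7.25
position: [0.5387, -0.168, 0.1916]
ee_rot: [0.207, 0.978, -0.0, -0.0]
ft_force: [-0.7, 0.3, 0.4]
grip_width: 0.997
grasp_force: 0.0
clock: 8.3
position: [0.5057, -0.2411, 0.1919]
ee_rot: [0.207, 0.978, -0.0, 0.0]
ft_force: [-0.8, -0.1, -0.1]
grip_width: 1.001
grasp_force: 0.0
145 190
75 120
218 190
148 120
```

View pics/wcd.png

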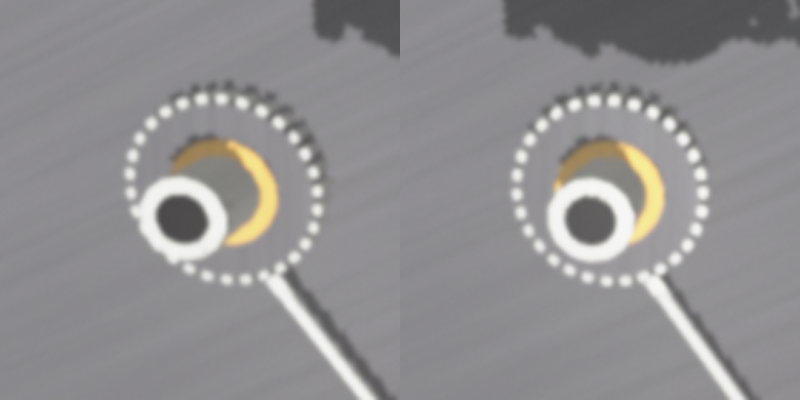

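```bash
python3 - <<'E'
from m import *
import pickle
rs=[]
for n,(u,v) in(('wc',(139,197)),('wd',(215,197))):
    o,im=pickle.load(open(n+'.pkl','rb')); c=cam('wrist',o)
    g=im[v-13:v+14,u-13:u+14].astype(int).max(2)<140
    b=min(blob(g,amin=30),key=lambda t:np.hypot(*(t[0]-13))); uv=b[0]+(u-13,v-13); print(uv,b[1],plane(c,*uv,.056)); rs.append(ray(c,*uv))
P,e=cross(*rs); print(P,e)
o=manip.get_obs(); M=R.from_quat(o['ee_rot']); d=P*[1,1,0]+[0,0,.021]-o['position']; print(o['position'],M.inv().apply(d)/.08)
E
```

```text
[138.26222222 196.24      ] 225 [ 0.48955023 -0.31094803  0.056     ]
[214.17307692 196.75      ] 208 [ 0.48948717 -0.31102743  0.056     ]
[ 0.48956952 -0.31115959  0.05560223] 2.381462455947086e-05
[ 0.50616636 -0.2399857   0.19177822] [-0.16979675 -0.89781302  2.13464815]
```

```bash

python3 -m inch '[[[-0.02,-0.1,0],[0,0,0]],[[-0.05,-0.25,0.05],[0,0,0]],[[-0.08,-0.4,0.1],[0,0,0]],[[-0.1,-0.55,0.2],[0,0,0]],[[-0.13,-0.7,0.3],[0,0,0]],[[-0.15,-0.8,0.4],[0,0,0]],[[-0.17,-0.88,0.55],[0,0,0]],[[-0.17,-0.89,0.7],[0,0,0]],[[-0.17,-0.89,0.85],[0,0,0]],[[-0.17,-0.89,1],[0,0,0]]]'
python3 -m inch '[[[0,0,0.15],[0,0,0]],[[0,0,0.3],[0,0,0]],[[0,0,0.45],[0,0,0]],[[0,0,0.6],[0,0,0]],[[0,0,0.75],[0,0,0]],[[0,0,0.9],[0,0,0]],[[0,0,0.96],[0,0,0]],[[0,0,1],[0,0,0]],[[0,0,1],[0,0,0]],[[0,0,1],[0,0,0]]]'
```

```text
clock: 9.35
position: [0.4903, -0.3094, 0.1105]
ee_rot: [0.206, 0.979, 0.0, -0.0]
ft_force: [0.7, 0.5, -0.4]
grip_width: 1.001
grasp_force: 0.0
clock: 10.35
position: [0.4905, -0.3102, 0.0322]
ee_rot: [0.206, 0.979, -0.0, 0.0]
ft_force: [0.7, 0.1, -0.1]
grip_width: 1.001
grasp_force: 0.0
```

```bash

python3 -m inch '[[[0.01,-0.01,0.05],[0,0,0]],[[0.01,-0.01,0.1],[0,0,0]],[[0.01,-0.01,0.135],[0,0,0]],[[0.01,-0.01,0.135],[0,0,0]],[[0.01,-0.01,0.135],[0,0,0]],[[0.01,-0.01,0.135],[0,0,0]],[[0.01,-0.01,0.135],[0,0,0]],[[0.01,-0.01,0.135],[0,0,0]],[[0.01,-0.01,0.135],[0,0,0]],[[0.01,-0.01,0.135],[0,0,0]]]'
python3 -m inch '[[[0,0,0],[0,0,0]],[[0,0,0],[0,0,0]],[[0,0,0],[0,0,0]],[[0,0,0],[0,0,0]],[[0,0,0],[0,0,0]],[[0,0,0],[0,0,0]],[[0,0,0],[0,0,0]],[[0,0,0],[0,0,0]],[[0,0,0],[0,0,0]],[[0,0,0],[0,0,0]]]' 0.2 70
```

```text
clock: 11.35
position: [0.4892, -0.3104, 0.021]
ee_rot: [0.206, 0.979, 0.0, 0.0]
ft_force: [-0.6, -0.6, 0.0]
grip_width: 0.999
grasp_force: 0.0
clock: 12.35
position: [0.4892, -0.3104, 0.021]
ee_rot: [0.206, 0.979, 0.0, 0.0]
ft_force: [0.4, 1.1, -0.1]
grip_width: 0.205
grasp_force: 0.0
```

```bash

python3 -m inch '[[[0,0,0],[0,0,0]],[[0,0,0],[0,0,0]],[[0,0,0],[0,0,0]],[[0,0,0],[0,0,0]],[[0,0,0],[0,0,0]],[[0,0,0],[0,0,0]],[[0,0,0],[0,0,0]],[[0,0,0],[0,0,0]],[[0,0,0],[0,0,0]],[[0,0,0],[0,0,0]]]' 0 70; python3 w.py we
```

```text
clock: 13.35
position: [0.4892, -0.3104, 0.021]
ee_rot: [0.206, 0.979, 0.0, 0.0]
ft_force: [0.0, 0.0, -1.0]
grip_width: -0.002
grasp_force: 0.0
```

View pics/we.png

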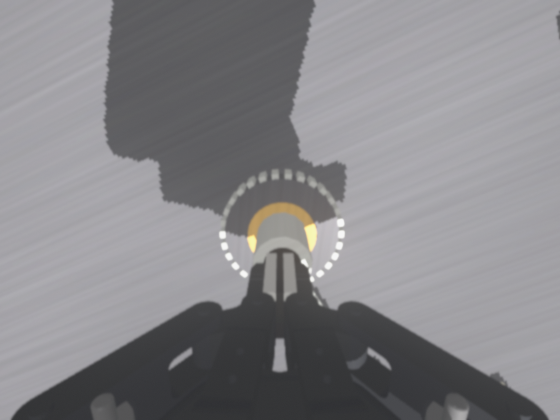

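```bash
python3 - <<'E'
from h import *
o=manip.get_obs(); a=[]
for n in('scene','top'):
    _,im=snap(n,n+'1.png'); c=cam(n); im=im.copy()
    u,v=map(int,proj(c,o['position'])); print(n,u,v,proj(c,o['position']+[0,0,.045]))
    x,y=max(u-70,0),max(v-90,0); a.append(cv2.resize(im[y:y+140,x:x+140],(400,400),interpolation=cv2.INTER_CUBIC)); print(x,y)
cv2.imwrite('pics/st1.png',np.hstack(a)[...,::-1])
E
```

```text
scene 156 243 (np.float64(152.86965637222679), np.float64(235.4187026397246))
86 153
top 417 243 (np.float64(423.49952215277165), np.float64(243.85176004822654))
347 153
```

View pics/st1.png

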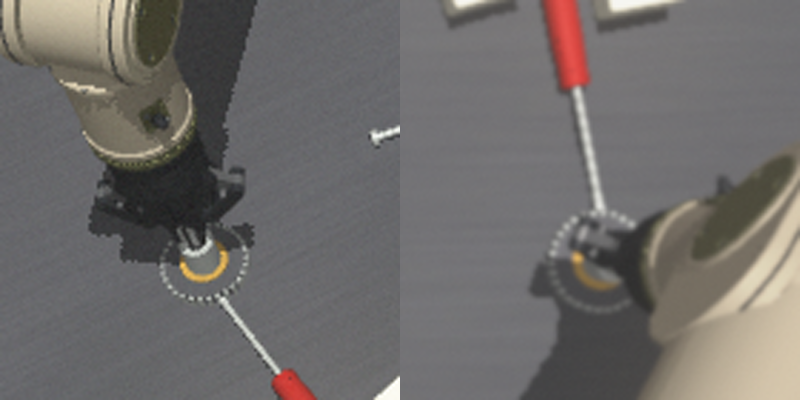

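```bash
python3 - <<'E'
from h import *
import pickle
A=np.array([pickle.load(open(n+'.pkl','rb'))[1].astype(float) for n in('wa','wb','wc','wd')])
m=(A.std(0).max(2)<8)
m=cv2.morphologyEx(m.astype(np.uint8),cv2.MORPH_OPEN,np.ones((3,3)))
n,l,s,c=cv2.connectedComponentsWithStats(m); k=l==l[380,280] if m[380,280] else l==1+np.argmax(s[1:,4])
for v in range(250,320,4):
    u=np.nonzero(k[v])[0]; L,Rr=u[u<279],u[u>279]
    print(v,(L.min(),L.max()) if len(L) else None,(Rr.min(),Rr.max()) if len(Rr) else None)
g=pickle.load(open('we.pkl','rb'))[1]
for v in range(240,300,6): print(v,g[v,240:325:4].max(1))
E
```

```text
250 (np.int64(0), np.int64(191)) (np.int64(503), np.int64(541))
254 (np.int64(0), np.int64(194)) (np.int64(503), np.int64(537))
258 (np.int64(0), np.int64(173)) (np.int64(501), np.int64(535))
262 (np.int64(0), np.int64(171)) (np.int64(497), np.int64(532))
266 (np.int64(0), np.int64(171)) (np.int64(488), np.int64(530))
270 (np.int64(0), np.int64(186)) (np.int64(378), np.int64(529))
274 (np.int64(0), np.int64(186)) (np.int64(380), np.int64(528))
278 (np.int64(0), np.int64(186)) (np.int64(382), np.int64(528))
282 (np.int64(0), np.int64(187)) (np.int64(386), np.int64(528))
286 (np.int64(0), np.int64(187)) (np.int64(388), np.int64(529))
290 (np.int64(0), np.int64(187)) (np.int64(391), np.int64(530))
294 (np.int64(0), np.int64(188)) (np.int64(394), np.int64(533))
298 (np.int64(0), np.int64(188)) (np.int64(397), np.int64(536))
302 (np.int64(0), np.int64(187)) (np.int64(399), np.int64(540))
306 (np.int64(0), np.int64(186)) (np.int64(402), np.int64(545))
310 (np.int64(0), np.int64(182)) (np.int64(404), np.int64(553))
314 (np.int64(0), np.int64(178)) (np.int64(406), np.int64(559))
318 (np.int6
[... 301 characters left out ...]
3 152 177 176 173
 188 186 184 188]
258 [174 174 173 171 174 174 145 150 150 119  79 142 151 149  83 151 198 178
 174 185 184 186]
264 [175 172 174 162  96  89  95 150 150 113  78 141 151 149  85  90 213 191
 178 182 183 193]
270 [169 202 170  79  76  76 110 149 149 107  76 138 150 151  87  83  84 166
 193 180 230 172]
276 [170 240 160  75  74  75 121 148 148 105  75 138 149 150  95  82  83  92
 211 184 229 173]
282 [168 168 126  73  73  73 135 148 147  99  73 135 149 149 106  79  80  81
 173 171 173 173]
288 [167 167  88  72  71  72 140 147 146  97  70 133 147 148 120  76  77  79
  97 115 165 168]
294 [165 161  72  70  69  70  72 106 160 106  73 148 153  88  75  74  74  75
 115 125 145 170]
```

```bash

python3 -m inch '[[[0,0,0],[0,0,0]],[[0,0,0],[0,0,0]],[[0,0,0],[0,0,0]],[[0,0,0],[0,0,0]],[[0,0,0],[0,0,0]],[[0,0,0.05],[0,0,0]],[[0,0,0.1],[0,0,0]],[[0,0,0.15],[0,0,0]],[[0,0,0.2],[0,0,0]],[[0,0,0.25],[0,0,0]]]' 1 70
python3 -m inch '[[[0,0,0.05],[0,0,0]],[[0,0,0.1],[0,0,0]],[[0,0,0.15],[0,0,0]],[[0,0,0.2],[0,0,0]],[[0,0,0.24],[0,0,0]],[[0,0,0.27],[0,0,0]],[[0,0,0.28],[0,0,0]],[[0,0,0.28],[0,0,0]],[[0,0,0.28],[0,0,0]],[[0,0,0.28],[0,0,0]]]'
python3 w.py wf
```

```text
clock: 14.5
position: [0.4891, -0.3104, 0.0005]
ee_rot: [0.206, 0.979, 0.0, -0.0]
ft_force: [-0.2, -0.3, -0.6]
grip_width: 0.998
grasp_force: 0.0
clock: 15.5
position: [0.4893, -0.3105, -0.0213]
ee_rot: [0.206, 0.979, 0.0, 0.0]
ft_force: [-0.0, 0.4, -0.0]
grip_width: 1.0
grasp_force: 0.0
```

```bash

python3 -m inch '[[[0,0,0],[0,0,0]],[[0,0,0],[0,0,0]],[[0,0,0],[0,0,0]],[[0,0,0],[0,0,0]],[[0,0,0],[0,0,0]],[[0,0,0],[0,0,0]],[[0,0,0],[0,0,0]],[[0,0,0],[0,0,0]],[[0,0,0],[0,0,0]],[[0,0,0],[0,0,0]]]' 0 70; python3 w.py wg
```

```text
clock: 16.55
position: [0.4894, -0.3104, -0.0211]
ee_rot: [0.206, 0.979, 0.0, 0.0]
ft_force: [-0.9, 0.8, 6.0]
grip_width: 0.359
grasp_force: 69.1
```

View pics/wg.png

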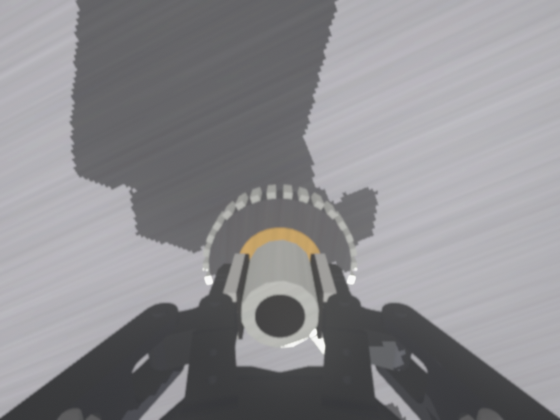

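```bash

python3 -m inch '[[[0,0,-0.1],[0,0,0]],[[0,0,-0.25],[0,0,0]],[[0,0,-0.4],[0,0,0]],[[0,0,-0.55],[0,0,0]],[[0.02,0.05,-0.7],[0,0,0]],[[0.05,0.14,-0.8],[0,0,0]],[[0.09,0.23,-0.9],[0,0,0]],[[0.13,0.32,-0.97],[0,0,0]],[[0.17,0.41,-1],[0,0,0]],[[0.2,0.5,-1],[0,0,0]]]'
python3 -m inch '[[[0.03,0.1,0],[0,0,0]],[[0.07,0.2,0],[0,0,0]],[[0.1,0.3,0],[0,0,0]],[[0.14,0.4,0],[0,0,0]],[[0.17,0.5,0],[0,0,0]],[[0.2,0.6,0],[0,0,0]],[[0.24,0.7,0],[0,0,0]],[[0.28,0.8,0],[0,0,0]],[[0.32,0.9,0],[0,0,0]],[[0.36,1,0],[0,0,0]]]'
python3 -m inch '[[[0.03,0.1,0],[0,0,0]],[[0.07,0.2,0],[0,0,0]],[[0.1,0.3,0],[0,0,0]],[[0.14,0.4,0],[0,0,0]],[[0.17,0.5,0],[0,0,0]],[[0.2,0.6,0],[0,0,0]],[[0.24,0.7,0],[0,0,0]],[[0.28,0.8,0],[0,0,0]],[[0.32,0.9,0],[0,0,0]],[[0.36,1,0],[0,0,0]]]'
python3 -m inch '[[[0.03,0.1,0],[0,0,0]],[[0.07,0.2,0],[0,0,0]],[[0.1,0.3,0],[0,0,0]],[[0.14,0.4,0],[0,0,0]],[[0.17,0.5,0],[0,0,0]],[[0.2,0.6,0],[0,0,0]],[[0.24,0.7,0],[0,0,0]],[[0.28,0.8,0],[0,0,0]],[[0.32,0.9,0],[0,0,0]],[[0.36,1,0],[0,0,0]]]'
python3 -m inch '[[[0.03,0.1,0],[0,0,0]],[[0.07,0.2,0],[0,0,0]],[[0.1,0.3,0],[0,0,0]],[[0.14,0.4,0],[0,0,0]],[[0.17,0.5,0],[0,0,0]],[[0.2,0.6,0],[0,0,0]],[[0.24,0.7,0],[0,0,0]],[[0.28,0.8,0],[0,0,0]],[[0.32,0.9,0],[0,0,0]],[[0.36,0.95,0],[0,0,0]]]'
python3 w.py wh; cat > go.py <<'E'
from h import *
o=manip.get_obs(); d=np.array([.519,.138,.0344])-o['position']; print(o['position'],R.from_quat(o['ee_rot']).as_rotvec(),R.from_quat(o['ee_rot']).inv().apply(d)/.08,o['ft_force'],o['grasp_force'])
E
python3 go.py
```

```text
clock: 17.6
position: [0.4907, -0.2664, 0.0587]
ee_rot: [0.206, 0.979, 0.0, 0.0]
ft_force: [0.3, 0.2, -5.3]
grip_width: 0.355
grasp_force: 69.7
clock: 18.6
position: [0.4965, -0.1818, 0.0586]
ee_rot: [0.206, 0.979, 0.0, 0.0]
ft_force: [-0.2, 1.0, -5.7]
grip_width: 0.364
grasp_force: 69.7
clock: 19.6
position: [0.5024, -0.097, 0.0586]
ee_rot: [0.206, 0.979, 0.0, 0.0]
ft_force: [-0.3, 0.1, -5.1]
grip_width: 0.358
grasp_force: 69.7
clock: 20.6
position: [0.5083, -0.0122, 0.0586]
ee_rot: [0.206, 0.979, 0.0, 0.0]
ft_force: [-0.0, -0.6, -5.8]
grip_width: 0.36
grasp_force: 69.7
clock: 21.6
position: [0.5126, 0.0694, 0.0586]
ee_rot: [0.206, 0.979, 0.0, 0.0]
ft_force: [-0.8, -0.7, -4.5]
grip_width: 0.36
grasp_force: 69.7
[0.51227686 0.06993895 0.05851753] [-6.44669192e-01 -3.07443286e+00 -6.16913808e-04] [0.26468902 0.81276211 0.30183041] [-0.16453445  0.28385603 -5.43047434] 69.69494104385376
```

```bash

python3 -m inch '[[[0.03,0.1,0],[0,0,0]],[[0.06,0.2,0],[0,0,0]],[[0.1,0.3,0],[0,0,0]],[[0.13,0.4,0],[0,0,0]],[[0.16,0.5,0],[0,0,0]],[[0.2,0.6,0],[0,0,0]],[[0.23,0.7,0],[0,0,0]],[[0.26,0.78,0],[0,0,0]],[[0.265,0.81,0],[0,0,0]],[[0.265,0.81,0],[0,0,0]]]'
python3 w.py wi
python3 -m inch '[[[0,0,0.05],[0,0,0]],[[0,0,0.1],[0,0,0]],[[0,0,0.15],[0,0,0]],[[0,0,0.19],[0,0,0]],[[0,0,0.22],[0,0,0]],[[0,0,0.24],[0,0,0]],[[0,0,0.25],[0,0,0]],[[0,0,0.25],[0,0,0]],[[0,0,0.25],[0,0,0]],[[0,0,0.25],[0,0,0]]]' - 30
python3 go.py
python3 - <<'E'
from h import *
import pickle
o,im=pickle.load(open('wi.pkl','rb')); c=cam('wrist',o)
a=cv2.resize(im[150:350,150:420],(540,400),interpolation=cv2.INTER_CUBIC); cv2.imwrite('pics/wi2.png',a[...,::-1]); print(proj(c,[.519,.138,.056]),o['position'])
E
```

```text
clock: 22.65
position: [0.5193, 0.1364, 0.0586]
ee_rot: [0.206, 0.979, -0.0, -0.0]
ft_force: [-0.1, -0.6, -4.6]
grip_width: 0.361
grasp_force: 69.8
clock: 23.7
position: [0.5194, 0.1362, 0.0387]
ee_rot: [0.206, 0.979, 0.0, 0.0]
ft_force: [-0.1, 0.2, -5.3]
grip_width: 0.355
grasp_force: 69.8
[0.51937744 0.13617832 0.03873113] [6.46794350e-01 3.07407838e+00 4.06197094e-04] [0.01350199 0.01892312 0.05414271] [-0.12848063  0.17740474 -5.32641082] 69.79069590568542
(np.float64(283.79412715090405), np.float64(233.7994797957532)) [0.51929018 0.13642632 0.05856213]
```

View pics/wi2.png

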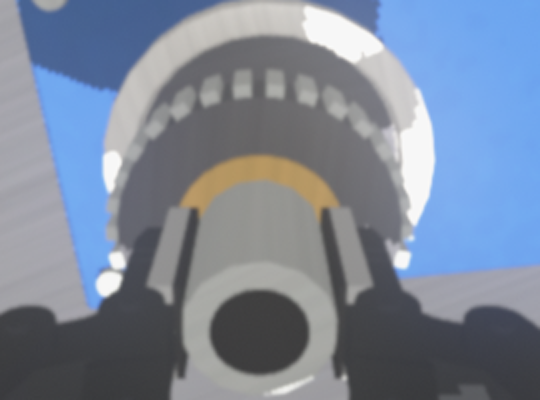

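```bash

python3 -m inch '[[[0.01,0.01,0],[0,0,0]],[[0.02,0.02,0],[0,0,0]],[[0.024,0.029,0],[0,0,0]],[[0.024,0.029,0],[0,0,0]],[[0.024,0.029,0.01],[0,0,0]],[[0.024,0.029,0.02],[0,0,0]],[[0.024,0.029,0.03],[0,0,0]],[[0.024,0.029,0.04],[0,0,0]],[[0.024,0.029,0.045],[0,0,0]],[[0.024,0.029,0.045],[0,0,0]]]' 0 30
python3 go.py
python3 -m inch '[[[0,0,0.003],[0,0,0]],[[0,0,0.006],[0,0,0]],[[0,0,0.009],[0,0,0]],[[0,0,0.012],[0,0,0]],[[0,0,0.012],[0,0,0]],[[0,0,0.012],[0,0,0]],[[0,0,0.012],[0,0,0]],[[0,0,0.012],[0,0,0]],[[0,0,0.012],[0,0,0]],[[0,0,0.012],[0,0,0]]]'
python3 go.py
```

```text
clock: 24.7
position: [0.5184, 0.139, 0.0349]
ee_rot: [0.206, 0.979, -0.0, -0.0]
ft_force: [-1.7, 0.5, -5.2]
grip_width: 0.36
grasp_force: 69.8
[0.51840247 0.13895771 0.03492339] [-6.46946577e-01 -3.07413775e+00  4.38190283e-05] [-0.01166133 -0.00794526  0.00654156] [-1.7349674   0.50098005 -5.15220171] 69.7901701927185
clock: 25.7
position: [0.5184, 0.139, 0.0341]
ee_rot: [0.206, 0.979, 0.0, 0.0]
ft_force: [0.2, -0.0, -4.9]
grip_width: 0.357
grasp_force: 69.8
[0.51844608 0.13903257 0.03406086] [6.46868288e-01 3.07427145e+00 1.90587506e-04] [-0.01153815 -0.0090219  -0.00424053] [ 0.21216566 -0.02434604 -4.8634834 ] 69.79040622711182
```

```bash

python3 -m inch '[[[0,0,0.003],[0,0,0]],[[0,0,0.006],[0,0,0]],[[0,0,0.009],[0,0,0]],[[0,0,0.012],[0,0,0]],[[0,0,0.012],[0,0,0]],[[0,0,0.012],[0,0,0]],[[0,0,0.012],[0,0,0]],[[0,0,0.012],[0,0,0]],[[0,0,0.012],[0,0,0]],[[0,0,0.012],[0,0,0]]]'
python3 go.py
```

```text
clock: 26.7
position: [0.5184, 0.139, 0.0331]
ee_rot: [0.206, 0.979, 0.0, -0.0]
ft_force: [0.3, 1.1, -5.4]
grip_width: 0.36
grasp_force: 69.8
[0.51844581 0.13899733 0.03309423] [-6.46908406e-01 -3.07425857e+00 -1.21657840e-04] [-0.01136366 -0.00861638 -0.01632297] [ 0.31868426  1.05066353 -5.39002343] 69.79040622711182
```

```bash

python3 -m inch '[[[0,0,0.003],[0,0,0]],[[0,0,0.006],[0,0,0]],[[0,0,0.009],[0,0,0]],[[0,0,0.012],[0,0,0]],[[0,0,0.015],[0,0,0]],[[0,0,0.015],[0,0,0]],[[0,0,0.015],[0,0,0]],[[0,0,0.015],[0,0,0]],[[0,0,0.015],[0,0,0]],[[0,0,0.015],[0,0,0]]]'
python3 -m inch '[[[0,0,0.003],[0,0,0]],[[0,0,0.006],[0,0,0]],[[0,0,0.009],[0,0,0]],[[0,0,0.012],[0,0,0]],[[0,0,0.012],[0,0,0]],[[0,0,0.012],[0,0,0]],[[0,0,0.012],[0,0,0]],[[0,0,0.012],[0,0,0]],[[0,0,0.012],[0,0,0]],[[0,0,0.012],[0,0,0]]]'
python3 go.py
```

```text
clock: 27.7
position: [0.5185, 0.139, 0.0319]
ee_rot: [0.206, 0.979, 0.0, 0.0]
ft_force: [-0.5, 0.0, -5.4]
grip_width: 0.359
grasp_force: 69.8
clock: 28.7
position: [0.5185, 0.139, 0.031]
ee_rot: [0.206, 0.979, 0.0, 0.0]
ft_force: [0.2, 0.7, -5.1]
grip_width: 0.36
grasp_force: 69.8
[0.51846887 0.13899745 0.03095215] [6.46914441e-01 3.07422289e+00 2.08233253e-04] [-0.01110149 -0.00872905 -0.04309921] [ 0.21977309  0.67649798 -5.0642876 ] 69.78958010673523
```

```bash

python3 -m inch '[[[0,0,0.003],[0,0,0]],[[0,0,0.006],[0,0,0]],[[0,0,0.009],[0,0,0]],[[0,0,0.012],[0,0,0]],[[0,0,0.015],[0,0,0]],[[0,0,0.015],[0,0,0]],[[0,0,0.015],[0,0,0]],[[0,0,0.015],[0,0,0]],[[0,0,0.015],[0,0,0]],[[0,0,0.015],[0,0,0]]]'
python3 -m inch '[[[0,0,0.002],[0,0,0]],[[0,0,0.004],[0,0,0]],[[0,0,0.006],[0,0,0]],[[0,0,0.008],[0,0,0]],[[0,0,0.008],[0,0,0]],[[0,0,0.008],[0,0,0]],[[0,0,0.008],[0,0,0]],[[0,0,0.008],[0,0,0]],[[0,0,0.008],[0,0,0]],[[0,0,0.008],[0,0,0]]]'
python3 go.py
```

```text
clock: 29.7
position: [0.5184, 0.139, 0.0297]
ee_rot: [0.206, 0.979, 0.0, 0.0]
ft_force: [-0.4, 0.0, -5.8]
grip_width: 0.361
grasp_force: 69.8
clock: 30.7
position: [0.5184, 0.139, 0.0291]
ee_rot: [0.206, 0.979, 0.0, -0.0]
ft_force: [0.2, 0.3, -6.1]
grip_width: 0.356
grasp_force: 69.8
[0.51844337 0.13901258 0.02908353] [-6.46864628e-01 -3.07426168e+00 -1.43591304e-04] [-0.01146646 -0.00877426 -0.06645704] [ 0.20493739  0.28204217 -6.07039491] 69.79136109352112
```

```bash

python3 -m inch '[[[0,0,0.001],[0,0,0]],[[0,0,0.002],[0,0,0]],[[0,0,0.003],[0,0,0]],[[0,0,0.004],[0,0,0]],[[0,0,0.005],[0,0,0]],[[0,0,0.006],[0,0,0]],[[0,0,0.006],[0,0,0]],[[0,0,0.006],[0,0,0]],[[0,0,0.006],[0,0,0]],[[0,0,0.006],[0,0,0]]]'
python3 go.py
```

```text
clock: 31.7
position: [0.5185, 0.1391, 0.0288]
ee_rot: [0.206, 0.979, 0.0, 0.0]
ft_force: [-2.6, -0.3, 3.1]
grip_width: 0.353
grasp_force: 69.8
[0.51849007 0.13905316 0.02877692] [6.46883857e-01 3.07424838e+00 3.35493222e-04] [-0.01113735 -0.00946441 -0.07029079] [-2.55686712 -0.30423376  3.10343451] 69.80765104293823
```

```bash

python3 -m inch '[[[0,0,0],[0,0,0]],[[0,0,0],[0,0,0]],[[0,0,0],[0,0,0]],[[0,0,0],[0,0,0]],[[0,0,0],[0,0,0]],[[0,0,0],[0,0,0]],[[0,0,0],[0,0,0]],[[0,0,0],[0,0,0]],[[0,0,0],[0,0,0]],[[0,0,0],[0,0,0]]]' 1
python3 -m inch '[[[0,0,-0.05],[0,0,0]],[[0,0,-0.1],[0,0,0]],[[0,0,-0.2],[0,0,0]],[[0,0,-0.3],[0,0,0]],[[0,0,-0.4],[0,0,0]],[[0,0,-0.55],[0,0,0]],[[0,0,-0.7],[0,0,0]],[[0,0,-0.85],[0,0,0]],[[0,0,-1],[0,0,0]],[[0,0,-1],[0,0,0]]]'
python3 w.py wj; python3 - <<'E'
from h import *
import pickle
o,im=pickle.load(open('wj.pkl','rb')); c=cam('wrist',o); print([np.round(proj(c,p),1) for p in([.519,.138,.106],[.519,.138,.066],[.519,.138,.056])])
a=cv2.resize(im[100:350,130:430],(720,600),interpolation=cv2.INTER_CUBIC); cv2.imwrite('pics/wj2.png',a[...,::-1])
E
```

```text
clock: 32.7
position: [0.5184, 0.139, 0.0286]
ee_rot: [0.206, 0.979, 0.0, 0.0]
ft_force: [-0.0, -0.4, -0.3]
grip_width: 1.001
grasp_force: 0.0
clock: 33.7
position: [0.5195, 0.1394, 0.1106]
ee_rot: [0.206, 0.979, 0.001, 0.001]
ft_force: [-0.0, 0.2, 0.6]
grip_width: 0.998
grasp_force: 0.0
[array([279.4, 233.9]), array([279.3, 213.3]), array([279.3, 209.1])]
```

View pics/wj2.png

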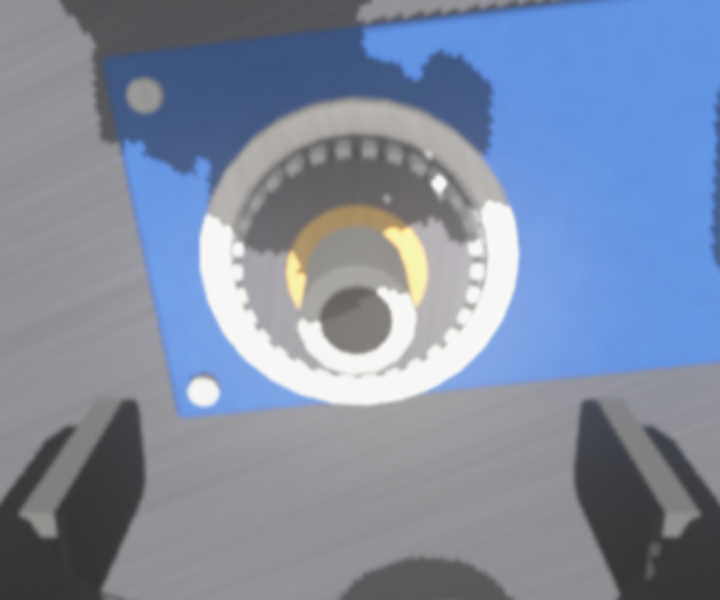

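The picture shows the gear released inside the lip. Its tooth ring is concentric with the plate, and the hub top is at pixel (278.7, 233.3) against (279.4, 233.9) predicted for the home height. Next is the lever.

```bash

python3 -m inch '[[[0.05,0.1,0],[0,0,0]],[[0.1,0.2,0],[0,0,0]],[[0.15,0.3,0],[0,0,0]],[[0.2,0.4,0],[0,0,0]],[[0.26,0.5,0],[0,0,0]],[[0.32,0.6,0],[0,0,0]],[[0.38,0.7,0],[0,0,0]],[[0.44,0.8,0],[0,0,0]],[[0.5,0.9,0],[0,0,0]],[[0.56,0.96,0],[0,0,0]]]' 0 40
python3 -m inch '[[[0.05,0.1,0],[0,0,0]],[[0.1,0.2,0],[0,0,0]],[[0.15,0.3,0],[0,0,0]],[[0.2,0.4,0],[0,0,0]],[[0.26,0.5,0],[0,0,0]],[[0.32,0.6,0],[0,0,0]],[[0.38,0.7,0],[0,0,0]],[[0.44,0.8,0],[0,0,0]],[[0.5,0.9,0],[0,0,0]],[[0.56,0.96,0],[0,0,0]]]'
python3 w.py wk
python3 - <<'E'
from m import *
import pickle
o,im=pickle.load(open('wk.pkl','rb')); c=cam('wrist',o); print(o['position'],proj(c,[.538,.303,.108]))
a=im.astype(int); m=(a[...,0]>110)&(a[...,1]<90)&(a[...,2]<90)
for b in blob(m,amin=60): print(b[0],b[1],plane(c,*b[0],.108))
M=R.from_quat(o['ee_rot']); 
for t in([.501,.3145,.040],[.5806,.289,.040]): print(M.inv().apply(np.array(t)-o['position'])/.08)
E
```

```text
clock: 34.75
position: [0.5082, 0.2284, 0.1086]
ee_rot: [0.206, 0.979, 0.0, 0.0]
ft_force: [0.4, 0.2, -0.3]
grip_width: -0.004
grasp_force: 0.0
clock: 35.75
position: [0.4982, 0.3167, 0.1086]
ee_rot: [0.206, 0.979, 0.0, 0.0]
ft_force: [-0.3, 0.6, 0.2]
grip_width: 0.0
grasp_force: 0.0
[0.49815487 0.31671314 0.10856364] (np.float64(286.7707632027217), np.float64(293.73521921921474))
[-0.04370353 -0.01115898  0.85704287]
[-1.08283713  0.09759729  0.85704758]
```

```bash

python3 -m inch '[[[0,0,0.1],[0,0,0]],[[0,0,0.2],[0,0,0]],[[0,0,0.3],[0,0,0]],[[0,0,0.4],[0,0,0]],[[0,0,0.5],[0,0,0]],[[0,0,0.6],[0,0,0]],[[0,0,0.7],[0,0,0]],[[0,0,0.8],[0,0,0]],[[0,0,0.85],[0,0,0]],[[0,0,0.85],[0,0,0]]]'
python3 -m inch '[[[-0.06,0.01,0],[0,0,0]],[[-0.13,0.01,0],[0,0,0]],[[-0.2,0.02,0],[0,0,0]],[[-0.26,0.02,0],[0,0,0]],[[-0.32,0.03,0],[0,0,0]],[[-0.38,0.03,0],[0,0,0]],[[-0.44,0.04,0],[0,0,0]],[[-0.5,0.04,0],[0,0,0]],[[-0.55,0.05,0],[0,0,0]],[[-0.6,0.05,0],[0,0,0]]]'
```

```text
clock: 36.8
position: [0.498, 0.3155, 0.0399]
ee_rot: [0.206, 0.979, -0.0, -0.0]
ft_force: [-1.0, 0.4, -0.2]
grip_width: -0.001
grasp_force: 0.0
clock: 37.8
position: [0.5442, 0.3, 0.0406]
ee_rot: [0.206, 0.979, 0.0, 0.0]
ft_force: [-1.0, 1.1, 0.6]
grip_width: -0.0
grasp_force: 0.4
```

```bash
cat > lv.py <<'E'
from m import *
_,S=snap('scene'); _,T=snap('top'); r=[]
for n,im,roi in(('top',T,(100,170,190,260)),('scene',S,(320,110,420,190))):
    try:
        b=ball(im,roi); c=cam(n); P=plane(c,*b[0],.11); d=P[:2]-[.5168,.1315]; print(n,b,P,'stand x,y',d@[.9553,-.2957],d@[.2957,.9553])
    except ValueError: print(n,'hidden')
o=manip.get_obs(); print(o['ft_force'],R.from_quat(o['ee_rot']).inv().apply(np.array([.5806,.289,.04])-o['position'])/.08)
E
python3 lv.py
```

```text
top (array([136.69642857, 212.625     ]), np.int32(56)) [0.56958469 0.29211556 0.11      ] stand x,y 0.002931195288132429 0.1690444796856397
scene (array([368.01694915, 148.94915254]), np.int32(59)) [0.56393904 0.2994159  0.11      ] stand x,y -0.004620808351233232 0.17434907580538272
[-0.73729406 -0.41167344 -0.33685385] [-0.46554161  0.06220125  0.00717039]
```

```bash

python3 -m inch '[[[-0.06,0.01,0],[0,0,0]],[[-0.12,0.01,0],[0,0,0]],[[-0.18,0.02,0],[0,0,0]],[[-0.24,0.03,0],[0,0,0]],[[-0.3,0.03,0],[0,0,0]],[[-0.35,0.04,0],[0,0,0]],[[-0.39,0.05,0],[0,0,0]],[[-0.42,0.05,0],[0,0,0]],[[-0.44,0.05,0],[0,0,0]],[[-0.44,0.05,0],[0,0,0]]]'
python3 lv.py
```

```text
clock: 38.9
position: [0.5774, 0.2897, 0.0405]
ee_rot: [0.206, 0.979, 0.0, -0.0]
ft_force: [-2.4, 0.7, 0.0]
grip_width: -0.002
grasp_force: 1.2
top (array([142.79661017, 195.94915254]), np.int32(59)) [0.60372968 0.27935899 0.11      ] stand x,y 0.03932201892123275 0.16695479479906317
scene (array([371.88135593, 162.33898305]), np.int32(59)) [0.60602312 0.28191735 0.11      ] stand x,y 0.04075643103281045 0.17007697204010286
[-2.09071825  1.35741006  0.80924864] [-0.04090231  0.00784976  0.00659015]
```

```bash

python3 -m inch '[[[0.06,0,0],[0,0,0]],[[0.15,0,0],[0,0,0]],[[0.25,0,0],[0,0,0]],[[0.35,0,0],[0,0,0]],[[0.4,0,-0.1],[0,0,0]],[[0.4,0,-0.25],[0,0,0]],[[0.4,0,-0.4],[0,0,0]],[[0.4,0,-0.6],[0,0,0]],[[0.4,0,-0.8],[0,0,0]],[[0.4,0,-0.8],[0,0,0]]]'
python3 lv.py; python3 - <<'E'
from h import *
_,T=snap('top','t2.png'); _,S=snap('scene','s2.png')
a=lambda im,x,y:cv2.resize(im[y:y+130,x:x+130],(400,400),interpolation=cv2.INTER_CUBIC)
cv2.imwrite('pics/fin.png',np.hstack([a(T,120,160),a(S,270,90)])[...,::-1])
E
```

```text
clock: 40.0
position: [0.5502, 0.303, 0.108]
ee_rot: [0.206, 0.979, 0.002, 0.002]
ft_force: [0.5, 0.3, -0.2]
grip_width: -0.0
grasp_force: 0.0
top (array([141.88      , 196.53333333]), np.int32(75)) [0.60256679 0.28125181 0.11      ] stand x,y 0.037651407120825986 0.16841914243856673
scene (array([371.91071429, 162.35714286]), np.int32(56)) [0.60611182 0.28194978 0.11      ] stand x,y 0.0408315807114547 0.17013418079215395
[ 0.19605208 -0.38087491  0.09793203] [-0.43217955  0.00611645  0.81465635]
```

View pics/fin.png

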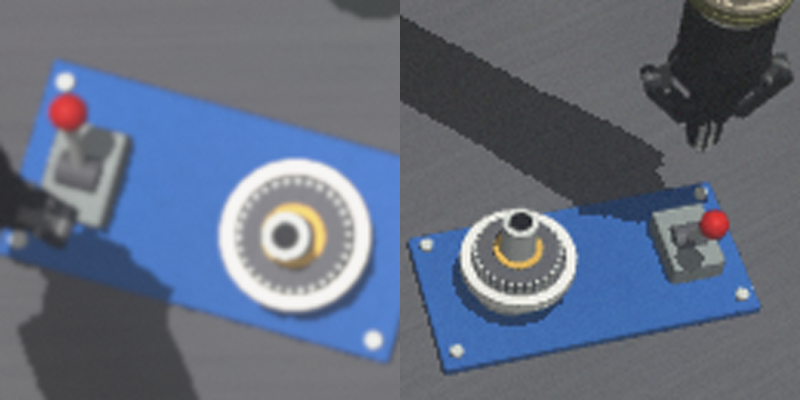

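The last picture shows the gear flat and concentric in the lip, with its hub at (287, 235) in the top crop. The red ball is over on the stand's +x side at (68, 112), and the arm is clear of everything.

```bash
python3 -c "
from workcell import manip
print(manip.hand_in())"
```

```text
the job is handed in; nothing more can be done
None
```

I handed the job in at about 40 s of the 64 s limit, with no verdict returned: the gear sits flat and centred inside the lip after about 8 N of set-down contact, the lock lever is fully over by the camera (about 0.98 rad), and the arm is clear.

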